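Tare a two-pan balance with the second glass plate

ROBOT

A 7-joint arm with a two-finger parallel gripper is mounted at the origin on the work surface. World frame = base frame: x ahead of the robot, y to its left, z up, the work surface at z = 0. Lengths are in m, angles in rad, forces in N, time in s.
With the tool pointing down it reaches from about 0.4 to 0.9 m from the base axis. Payload 5.6 kg.
Tool frame: the origin (TCP) lies at the very end of the fingers, on their centre line; the grasp point (between the pads) lies 19 mm behind it; z points along the fingers, y is the direction in which the jaws open and shut (so a half turn about z gives the same grasp; the last joint's range is limited). The gripper opens to 92 mm and grips with 3 to 60 N. Pads are 20 mm wide; open, the fingers measure 128 mm over their backs; the gripper's body (75 mm by 189 mm) begins 69 mm behind the grasp point.
Start: joints at [-1.262, 0.468, -0.012, 1.603, 0.006, 1.071, -0.056], TCP at [0.224, 0.61, 0.18] pointing down, gripper open.
Joint ranges: [-2.53, 2.53], [-0.31, 2.02], [-1.57, 1.55], [0.28, 2.44], [-1.29, 4.43], [0.15, 1.84], [-2.92, 2.92]. Speed limits (rad/s): [2.57, 2.57, 3.14, 3.14, 3.14, 3.14, 3.14].

INTERFACE

Orientations are given as a unit quaternion [x, y, z, w].
In Python, from bench import readout, grab_frame, calibration, r gives the robot as it stands.
- The arm moves only by the shell command python3 -m jog 'ROWS' [FORCE]. ROWS is JSON, a list of rows, each an object with "xyz": the shift along the world's x, y, z as a fraction of full scale, a list of three; "roll": the turn about the world's z as a fraction of full scale; "jaw": the opening, from -1 (shut) to 1 (fully open), so that 0 is half open. A call has 1 to 12 rows; each row shifts and turns the commanded pose from where the row before left it; what a row does not reach is not made up. Full scale, the value 1, is 500 mm for a shift and 180 degrees for a turn. A row lasts 1/8 s, in which the tool goes at most 62.5 mm and 10.7 degrees, less where a joint would pass 70% of its speed; a pose out of reach is approached as far as the arm can. A call with a number of a shift or a turn outside -1 to 1 is refused whole. A call with a gripper value outside its range is refused whole. The fingers move at their own pace and stop on an object; FORCE is the grip in N (left out, the last holds). Time passes only in rows, so rows that do not move let the fingers close. It gives the time, the measured TCP pose, the force and the opening at its end, in the units of the state.
- readout.get_obs(): the state, without advancing time (a new reading comes with each control period).
- grab_frame(name): name is "side" or "top" or "wrist"; returns the picture (400x640x3 uint8, red, green, blue); there is no depth.
- calibration(name): a dict with "fov_y" (degrees; the focal length in pixels is half the picture's height over the tangent of half this angle, whatever the lens; pixels are square), "cx", "cy" (the principal point, pixels), "R" (3x3) and "t" (3): a world point X has camera coordinates R X + t; the wrist camera has in their place "tool_from_camera" (4x4, takes a point from camera to tool coordinates, whose origin is the TCP and whose axes are the flange's). Camera axes: x right, y down, z forward; pixel columns grow to the right and rows downward; lengths in m; the calibration is good to about 2 mm. The wrist camera is an equidistant fisheye: a pixel r from the principal point sees the ray r / f radians off the axis. A picture is of the moment at which its call begins: read the wrist's pose just before it. calibration takes no time and is no camera call.
- r.job_done(): hands the job in, once; it reports no verdict.
The state is a dict: "clock": time; "qpos": joint angles; "joint_vel": joint speeds; "effort": joint torques, N m; "tool_pos": TCP position; "tool_rot": TCP orientation; "ft_force": force on the tool from outside, world axes, zero at the start; "wrist_torque": the same for the moment, N m; "opening": opening from 0.0 (shut) to 1.0 (fully open).
Only numpy, scipy, OpenCV 4.12 (cv2) and the standard library are available. Lean on these libraries where they do the work, as an engineer would, in place of code of your own. Each camera call takes 0.05 s, during which the arm holds its last target. There are 200 camera calls.

TASK

The two-pan balance is being set up for weighing on glass, and one of its pans has no glass plate yet. Slide the spare plate over the stone slab to the slab's front edge until its end overhangs, pick it up there and lay it flat in the middle of the bare pan without dropping it, so that the beam comes level. Do not touch the plate on the other pan, and leave the jar where it stands.

Things in the scene. Friction and masses are not known exactly. Their poses are not given: they have to be found in the camera images.
- plate_spare_center (a point): Centre of the spare glass weighing plate: greenish glass, whitish ground edges, 80 x 60 mm, 5 mm thick, 60 g. Starts lying flat on the slab, left or right of the balance, within about 0.4 rad of square to the front edge. It slides easily on the stone: shut fingertips pressed on it with some 3 N drag it along. x along its 80 mm side, pointing away from the robot, y along its 60 mm side, z up.
- plate_set_center (a point): Centre of the matching glass plate (same size and mass) that already lies on one of the two pans; which pan varies. Same axes.
- pan_left (a point): Centre of the pan floor (its top face) on the balance's left (+y) side. The pan is a shallow steel dish, 136 mm over the rim, flat floor 118 mm across, rim 3 mm above the floor. It stays horizontal and rides up and down with the beam, 10 mm either way; floor 101 mm above the slab when level. It sits loosely on its seat. Axes: x away from the robot, y left, z up.
- pan_right (a point): The same for the pan on the right (-y) side; the pan centres are 115 mm either side of the balance's middle. A column and scale plate 50 mm wide stand in the middle between the pans, up to 152 mm above the slab (about 50 mm above the pans).
- beam (a joint): Tilt of the balance beam, rad: 0 level, positive when the left pan is up and the right pan down, stops at -0.09 and 0.09. A plate's weight on one side alone holds it at the stop; with a plate on each pan it settles level, damped, in about 2 s, wherever on the pans the plates lie.
- slab_front (a point): Middle of the front (robot-side) top edge of the grey stone slab, 360 mm deep, 680 mm wide, 40 mm thick, fixed on the bench; the balance stands in its middle. x points into the slab, away from the robot (top face spans x 0 to 0.36 m), y along the edge to the left, z up, 0 at the top face. The bench just in front is 40 mm lower and clear.
- jar: Closed amber jar with black cap, 58 mm across, 85 mm high, standing on the slab on the side of the balance where the spare plate is not. Origin at the centre of its underside. To be left alone.
Not all that is in view belongs to the job. Leave any black, purple or yellow look-alike of the part that bears plate_spare_center alone.

How it is judged:
By the outcome, as a careful person would: the job done as asked, in the order asked, and still so for the second after the job is handed in, with the robot touching nothing.
It also fails if it takes over 61 s, if anything falls off the work surface, if the arm or the gripper's body presses on something with over 40 N, if the wrist force passes 120 N, or if a joint passes its speed limit or range.

## Working session

There is one attempt and no reset: what is moved stays moved. The work goes in short steps, Python scripts to look and compute and a shell command to move; the robot and the scene stay as the last step left them, time stands still between calls to the robot, and variables do not carry over. Pictures are saved under pics/ and viewed, about 8 in all and at most 12, crops included, and the job is handed in when it is done.

```bash
mkdir -p pics; ls; python3 - <<'E'
from bench import readout, grab_frame, calibration
import cv2,numpy as np
o=readout.get_obs();print(o)
for n in("top","side"):
    cv2.imwrite(f"pics/{n}0.png",grab_frame(n)[:,:,::-1]);print(n,calibration(n))
print(calibration("wrist"))
E
```

```text
pics
{'clock': 0.0, 'qpos': array([-1.26200018,  0.46836974, -0.01158616,  1.60360493,  0.00599959,
        1.07137294, -0.05631558]), 'joint_vel': array([ 0.00165143, -0.0005227 , -0.00099132,  0.00249342,  0.00038472,
        0.0002495 , -0.00203322]), 'effort': array([-1.08730266e-03, -5.20566845e+01, -1.31725677e-02, -2.43743008e+01,
       -5.66616375e-02,  1.74817740e-02,  1.69020163e-04]), 'tool_pos': array([0.2238434 , 0.60957461, 0.17925294]), 'tool_rot': array([ 1.75038984e-01,  9.84561128e-01, -8.55947060e-04, -8.69945387e-05]), 'ft_force': array([-1.05843899,  0.05291634,  0.1688884 ]), 'wrist_torque': array([-0.00135989, -0.03370006, -0.01242349]), 'opening': 1.0003371373102325}
top {'fov_y': 47.96887453087816, 'cx': 324.33049684936435, 'cy': 198.47854742161465, 'R': array([[-0.02511881, -0.9994877 , -0.01983387],
       [-0.99796723,  0.02623313, -0.05807952],
       [ 0.05857007,  0.01833466, -0.99811492]]), 't': array([0.20239883, 0.42993135, 1.29090656])}
side {'fov_y': 51.359291988383916, 'cx': 315.7512082965406, 'cy': 196.52449090994426, 'R': array([[-0.99885991, -0.04589669, -0.01312882],
       [-0.02207269,  0.68789577, -0.72547378],
       [ 0.04232811, -0.72435689, -0.68812457]]), 't': array([ 0.44642496, -0.02797436,  1.56424575])}
{'fov_y': 65.70646984690485, 'cx': 316.45668759962854, 'cy': 201.5272569038098, 'tool_from_camera': array([[ 5.95162283e-04, -9.60085132e-01, -2.79707321e-01,
         7.98559622e-02],
       [ 9.99999788e-01,  6.45318649e-04, -8.72293330e-05,
         3.48865515e-04],
       [ 2.64247936e-04, -2.79707210e-01,  9.60085312e-01,
        -2.04623931e-01],
       [ 0.00000000e+00,  0.00000000e+00,  0.00000000e+00,
         1.00000000e+00]])}
```

View pics/top0.png

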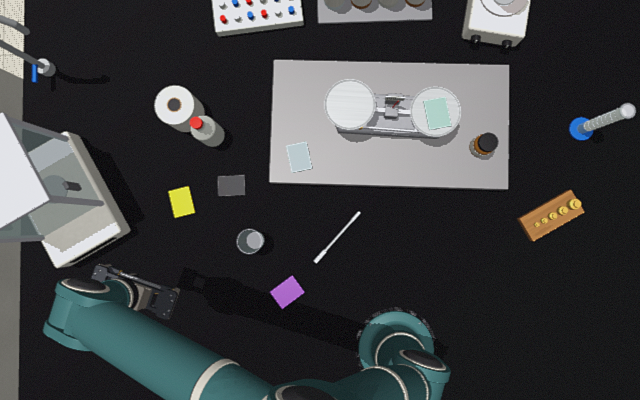

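View pics/side0.png

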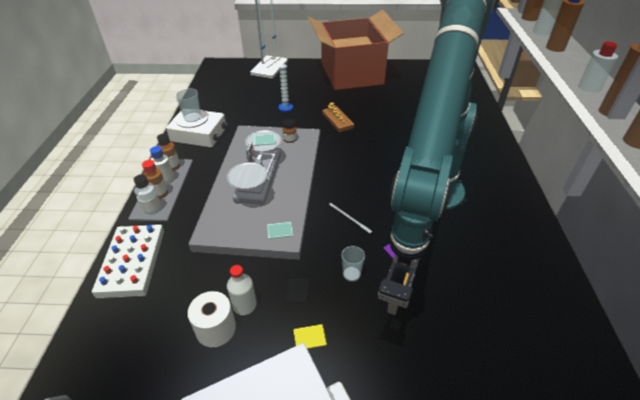

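The top view shows the spare plate candidates: glass at (299,157) on the slab, black at (231,185), yellow at (181,202) and purple at (287,292). The set plate is at (437,113) on the right pan. Only the glass one lies on the slab, to the left of the balance, so that is the spare. The bare pan is the left one (350,104), and the jar at (484,145) is on the right. I'll confirm this in one crop and measure.

```bash
cat >h.py <<'E'
from bench import readout, grab_frame, calibration
import cv2,numpy as np
def pix2w(n,uv,z):
    c=calibration(n);f=200/np.tan(np.radians(c['fov_y'])/2)
    R,t=np.array(c['R']),np.array(c['t']);C=-R.T@t
    d=R.T@np.array([(uv[0]-c['cx'])/f,(uv[1]-c['cy'])/f,1]);s=(z-C[2])/d[2];return C+s*d
def w2pix(n,X):
    c=calibration(n);f=200/np.tan(np.radians(c['fov_y'])/2)
    p=np.array(c['R'])@np.array(X)+np.array(c['t']);return np.array([c['cx']+f*p[0]/p[2],c['cy']+f*p[1]/p[2]])
def plate(img,seed,n,z,thr=18,box=40):
    # contrast blob vs. local background by flood fill
    lab=cv2.GaussianBlur(img,(3,3),0).copy();m=np.zeros((img.shape[0]+2,img.shape[1]+2),np.uint8)
    cv2.floodFill(lab,m,seed,(0,0,0),(thr,)*3,(thr,)*3,4|cv2.FLOODFILL_MASK_ONLY|cv2.FLOODFILL_FIXED_RANGE|(255<<8))
    cs,_=cv2.findContours(m[1:-1,1:-1],cv2.RETR_EXTERNAL,cv2.CHAIN_APPROX_NONE)
    c=max(cs,key=cv2.contourArea);r=cv2.minAreaRect(c)
    return np.array([pix2w(n,p,z)[:2] for p in cv2.boxPoints(r)]),r
E
python3 - <<'E'
from h import *
t=cv2.imread("pics/top0.png");s=cv2.imread("pics/side0.png")
for n,im,sd in(("top",t,(299,157)),("side",s,(280,230))):
    P,r=plate(im,sd,n,.045);print(n,r,P.round(4).tolist(),P.mean(0).round(4),[np.linalg.norm(P[i]-P[i-1]).round(4) for i in range(4)])
for uv in[(275,60),(509,66),(508,188),(271,183)]:print("slab",pix2w("top",uv,.04).round(4))
print("panL",pix2w("top",(350,104),.151).round(4),"panR",pix2w("top",(436.5,112),.131).round(4), "side panL",pix2w("side",(248.5,175.5),.151).round(4))
a=cv2.resize(t[50:200,260:520],None,fx=3,fy=3,interpolation=2)
cv2.imwrite("pics/c1.png",a)
E
```

```text
top ((315.8221435546875, 139.8054656982422), (88.04610443115234, 85.77972412109375), 2.563770055770874) [[0.4881, 0.3444], [0.7356, 0.3289], [0.7163, 0.0763], [0.4701, 0.0946]] [0.6025 0.2111] [np.float64(0.2505), np.float64(0.248), np.float64(0.2533), np.float64(0.2469)]
side ((279.53662109375, 229.32925415039062), (13.803942680358887, 25.067960739135742), 83.6598129272461) [[0.6001, 0.2397], [0.5182, 0.2243], [0.5079, 0.2848], [0.5873, 0.2994]] [0.5534 0.262 ] [np.float64(0.0611), np.float64(0.0833), np.float64(0.0614), np.float64(0.0807)]
slab [0.8402 0.324  0.04  ]
slab [ 0.8007 -0.3492  0.04  ]
slab [ 0.4495 -0.3293  0.04  ]
slab [0.4818 0.3422 0.04  ]
panL [0.6739 0.1151 0.151 ] panR [ 0.6507 -0.1151  0.131 ] side panL [0.6666 0.1182 0.151 ]
```

View pics/c1.png

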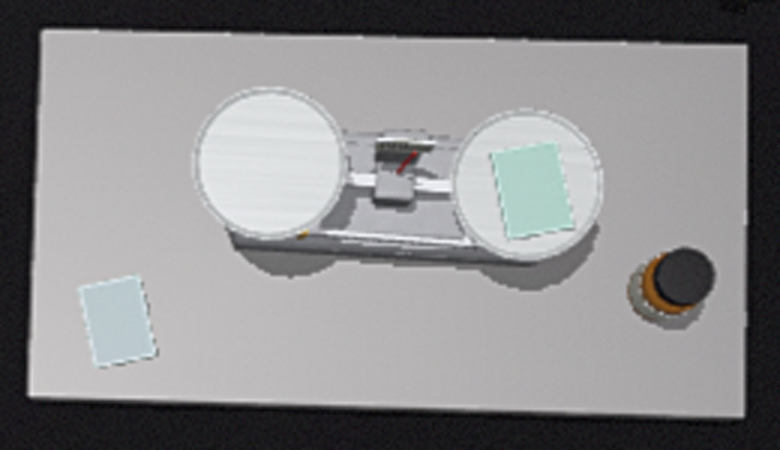

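The crop agrees: the spare is pale glass with whitish edges at the front left, the left pan is bare and sits higher, and the set plate is on the right pan. Now I'll fit positions from the corners.

```bash
python3 - <<'E'
from h import *
k=lambda x,y:((x+.5)/3-.5+260,(y+.5)/3-.5+50)
P=np.array([pix2w("top",k(*c),.045)[:2] for c in[(79,288),(138,277),(156,354),(98,367)]])
print("spare",P.round(4).tolist(),P.mean(0).round(4))
e=(P[0]+P[1]-P[2]-P[3])/2;print("len",np.linalg.norm(e),"yaw",np.arctan2(e[1],e[0]),"wid",np.linalg.norm(P[0]+P[3]-P[1]-P[2])/2)
S=np.array([pix2w("top",k(*c),.04)[:2] for c in[(42,30),(747,44),(744,416),(29,397)]])
print("slab",S.round(4).tolist(),[np.linalg.norm(S[i]-S[i-1]).round(4) for i in range(4)])
for a,b in((3,0),(2,1)):
    e=S[b]-S[a];print(np.arctan2(e[1],e[0]))
for a,b in((2,3),(1,0)):
    e=S[b]-S[a];print(np.arctan2(-e[0],e[1]))
print("mid front",(S[2]+S[3])/2,"centre",S.mean(0))
print("panL rim c",pix2w("top",k(270,162),.154).round(4),"r",(347-194)/6)
print("panR rim c",pix2w("top",k(528,185),.134).round(4))
o=readout.get_obs();print(o['tool_pos'])
E
```

```text
spare [[0.5874, 0.2965], [0.5963, 0.24], [0.5221, 0.2246], [0.5112, 0.28]] [0.5542 0.2603]
len 0.07690634147594423 yaw 0.20942817279734624 wid 0.056841498515315926
slab [[0.8413, 0.3279], [0.8056, -0.3485], [0.4486, -0.3283], [0.4848, 0.3469]] [np.float64(0.357), np.float64(0.6773), np.float64(0.3576), np.float64(0.6762)]
-0.053374891186882205
-0.05660015965341761
-0.05360388738816743
-0.05273401437004639
mid front [0.46671141 0.00930988] centre [ 6.45070659e-01 -5.07785070e-04]
panL rim c [0.674 0.116 0.154] r 25.5
panR rim c [ 0.6519 -0.1122  0.134 ]
[0.22388265 0.60962027 0.17936079]
```

```bash
python3 -m jog '[{"xyz":[0.075,-0.077,0],"roll":0.0195,"jaw":-0.565},{"xyz":[0.075,-0.077,0],"roll":0.0195,"jaw":-0.565},{"xyz":[0.075,-0.077,0],"roll":0.0195,"jaw":-0.565},{"xyz":[0.075,-0.077,0],"roll":0.0195,"jaw":-0.565},{"xyz":[0.075,-0.077,0],"roll":0.0195,"jaw":-0.565},{"xyz":[0.075,-0.077,0],"roll":0.0195,"jaw":-0.565},{"xyz":[0.075,-0.077,0],"roll":0.0195,"jaw":-0.565},{"xyz":[0.075,-0.077,0],"roll":0.0195,"jaw":-0.565},{"xyz":[0.075,-0.077,0],"roll":0.0195,"jaw":-0.565},{"xyz":[0,0,0],"roll":0,"jaw":-0.565},{"xyz":[0,0,0],"roll":0,"jaw":-0.565}]' 10
cat >>h.py <<'E'
def wrist_pix2w(uv,z,o):
    from scipy.spatial.transform import Rotation as Ro
    c=calibration("wrist");f=200/np.tan(np.radians(c['fov_y'])/2)
    v=np.array([uv[0]-c['cx'],uv[1]-c['cy']]);r=np.linalg.norm(v);th=r/f
    d=np.array([*(np.sin(th)*v/max(r,1e-9)),np.cos(th)]);T=np.array(c['tool_from_camera'])
    R=Ro.from_quat(o['tool_rot']).as_matrix();C=R@T[:3,3]+o['tool_pos'];d=R@T[:3,:3]@d
    return C+(z-C[2])/d[2]*d
def jyaw(o):
    from scipy.spatial.transform import Rotation as Ro
    y=Ro.from_quat(o['tool_rot']).as_matrix()[:,1];return np.arctan2(-y[0],y[1])
E
python3 - <<'E'
from h import *
o=readout.get_obs();cv2.imwrite("pics/w1.png",grab_frame("wrist")[:,:,::-1])
print(o['tool_pos'],jyaw(o),o['ft_force'],o['opening'])
E
```

```text
clock: 1.48
tool_pos: [0.5608, 0.2641, 0.1797]
tool_rot: [-0.099, 0.995, 0.0, -0.001]
ft_force: [0.2, -0.2, -0.0]
opening: 0.215
[0.56076027 0.26413483 0.17968074] 0.19931627382349917 [ 0.22561576 -0.18717374 -0.0127319 ] 0.21491799336112422
```

View pics/w1.png

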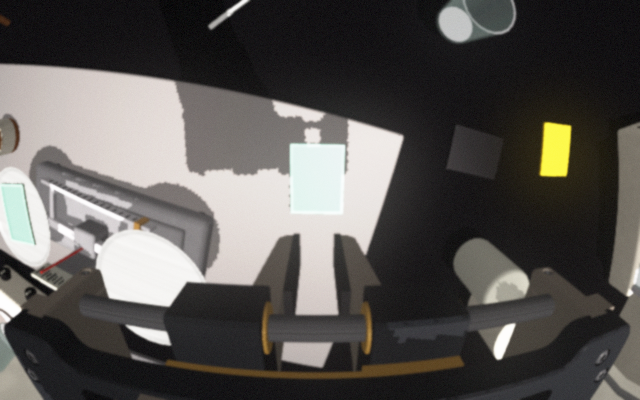

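The wrist view shows the spare plate with corners at (290,143), (344,143), (344,213) and (290,213). It is nearly square to the jaws and the fingertips are just behind it. The slab's front left corner is at (403,135).

```bash
python3 - <<'E'
from h import *
o=readout.get_obs()
P=np.array([wrist_pix2w(c,.045,o)[:2] for c in[(290,143.5),(344,144),(344,214),(290,213)]])
print(P.round(4).tolist(),P.mean(0));e=P[2]+P[3]-P[0]-P[1];print(np.linalg.norm(e)/2,np.linalg.norm(P[0]+P[3]-P[1]-P[2])/2,np.arctan2(e[1],e[0]))
print(wrist_pix2w((403,135),.04,o),wrist_pix2w((269,98),.04,o))
E
```

```text
[[0.5198, 0.2279], [0.5084, 0.2861], [0.5873, 0.3039], [0.5986, 0.2424]] [0.55351019 0.26510921]
0.08046977603569996 0.060908984179223476 0.20228282989705298
[0.48362844 0.35046342 0.04      ] [0.47446929 0.194958   0.04      ]
```

```bash
python3 -m jog '[{"xyz":[0,0,-0.06],"roll":0,"jaw":-0.565},{"xyz":[0,0,-0.06],"roll":0,"jaw":-0.565},{"xyz":[0,0,-0.06],"roll":0,"jaw":-0.565},{"xyz":[0,0,-0.06],"roll":0,"jaw":-0.565},{"xyz":[0,0,-0.016],"roll":0,"jaw":-0.565},{"xyz":[0,0,0],"roll":0,"jaw":-0.565},{"xyz":[0,0,0],"roll":0,"jaw":-0.565}]'
python3 -m jog '[{"xyz":[0,0,-0.003],"roll":0,"jaw":-0.565},{"xyz":[0,0,-0.003],"roll":0,"jaw":-0.565},{"xyz":[0,0,0],"roll":0,"jaw":-0.565},{"xyz":[0,0,0],"roll":0,"jaw":-0.565}]'
```

```text
clock: 2.4
tool_pos: [0.5622, 0.2646, 0.0536]
tool_rot: [-0.1, 0.995, 0.001, 0.001]
ft_force: [-0.5, 0.2, -0.1]
opening: 0.22
clock: 2.9
tool_pos: [0.5616, 0.2636, 0.0493]
tool_rot: [-0.1, 0.995, 0.0, 0.0]
ft_force: [0.1, 0.7, -0.1]
opening: 0.22
```

```bash
python3 -m jog '[{"xyz":[0,0,-0.004],"roll":0,"jaw":-0.565},{"xyz":[0,0,-0.003],"roll":0,"jaw":-0.565},{"xyz":[0,0,0],"roll":0,"jaw":-0.565},{"xyz":[0,0,0],"roll":0,"jaw":-0.565}]'
python3 -m jog '[{"xyz":[0,0,-0.003],"roll":0,"jaw":-0.565},{"xyz":[0,0,0],"roll":0,"jaw":-0.565},{"xyz":[0,0,0],"roll":0,"jaw":-0.565}]'
```

```text
clock: 3.4
tool_pos: [0.5615, 0.2637, 0.0457]
tool_rot: [-0.1, 0.995, -0.0, 0.0]
ft_force: [-0.8, -0.0, 0.3]
opening: 0.215
clock: 3.78
tool_pos: [0.5615, 0.2637, 0.0442]
tool_rot: [-0.1, 0.995, 0.0, 0.0]
ft_force: [0.3, -0.2, -0.0]
opening: 0.217
```

```bash
for i in 1; do python3 -m jog '[{"xyz":[0,0,-0.002],"roll":0,"jaw":-0.565},{"xyz":[0,0,0],"roll":0,"jaw":-0.565}]'; done
python3 -m jog '[{"xyz":[0,0,-0.002],"roll":0,"jaw":-0.565},{"xyz":[0,0,0],"roll":0,"jaw":-0.565}]'
```

```text
clock: 4.03
tool_pos: [0.5615, 0.2637, 0.0431]
tool_rot: [-0.1, 0.995, -0.0, -0.0]
ft_force: [0.2, 0.4, 0.1]
opening: 0.219
clock: 4.28
tool_pos: [0.5614, 0.2636, 0.0421]
tool_rot: [-0.1, 0.995, -0.0, -0.0]
ft_force: [-0.3, 0.0, 1.4]
opening: 0.218
```

```bash
python3 -m jog '[{"xyz":[0,0,-0.002],"roll":0,"jaw":-0.565},{"xyz":[0,0,0],"roll":0,"jaw":-0.565}]'
```

```text
clock: 4.53
tool_pos: [0.5615, 0.2637, 0.0411]
tool_rot: [-0.1, 0.995, -0.0, -0.0]
ft_force: [-0.6, -0.0, -0.2]
opening: 0.216
```

```bash
python3 -m jog '[{"xyz":[0,0,-0.001],"roll":0,"jaw":-0.565},{"xyz":[0,0,0],"roll":0,"jaw":-0.565}]'
```

```text
clock: 4.78
tool_pos: [0.5615, 0.2637, 0.0407]
tool_rot: [-0.1, 0.995, 0.0, 0.0]
ft_force: [-1.1, 0.5, 0.9]
opening: 0.217
```

```bash
python3 - <<'E'
from h import *
a=grab_frame("wrist")[:,:,::-1];b=grab_frame("side")[:,:,::-1]
cv2.imwrite("pics/w2.png",np.hstack([cv2.resize(a[100:280,220:420],(500,450)),cv2.resize(b[170:290,220:300],(300,450))]))
print(np.mean([(grab_frame("top"),readout.get_obs()['ft_force'])[1] for _ in range(6)],0))
E
```

```text
[-0.17875075  0.03560825 -0.36206536]
```

View pics/w2.png

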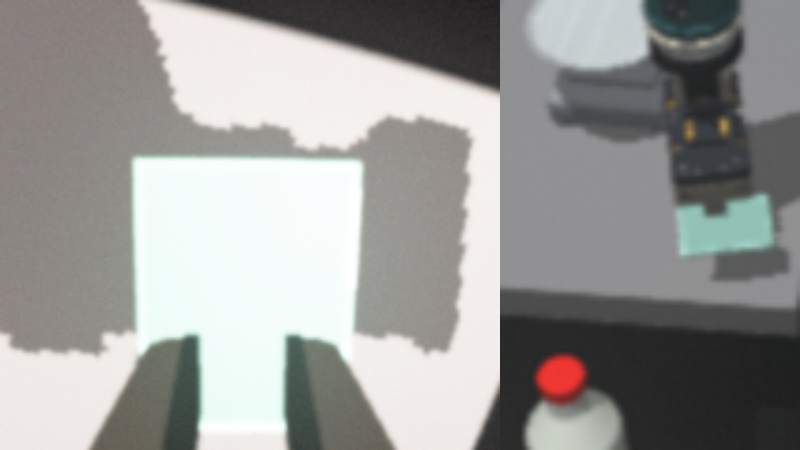

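The fingers are over the plate at about the right spot, apparently just above it with no force yet. I'll keep lowering in small steps.

```bash
cat >ff.py <<'E'
from h import *
F=[];
for _ in range(5): grab_frame("top");F.append(readout.get_obs()['ft_force'])
o=readout.get_obs();print("F",np.mean(F,0).round(2),"pos",o['tool_pos'].round(4),"yaw",round(jyaw(o),4),"op",round(o['opening'],3),"t",o['clock'])
E
python3 -m jog '[{"xyz":[0,0,-0.002],"roll":0,"jaw":-0.565},{"xyz":[0,0,0],"roll":0,"jaw":-0.565}]' >/dev/null; python3 ff.py
python3 -m jog '[{"xyz":[0,0,-0.002],"roll":0,"jaw":-0.565},{"xyz":[0,0,0],"roll":0,"jaw":-0.565}]'>/dev/null; python3 ff.py
```

```text
F [ 0.26 -0.04 -0.16] pos [0.5615 0.2637 0.0397] yaw 0.1995 op 0.218 t 5.675
F [-0.21 -0.35  0.18] pos [0.5615 0.2637 0.0387] yaw 0.1995 op 0.22 t 6.175
```

```bash
python3 -m jog '[{"xyz":[0,0,-0.002],"roll":0,"jaw":-0.565},{"xyz":[0,0,0],"roll":0,"jaw":-0.565}]' >/dev/null; python3 ff.py
python3 -m jog '[{"xyz":[0,0,-0.002],"roll":0,"jaw":-0.565},{"xyz":[0,0,0],"roll":0,"jaw":-0.565}]'>/dev/null; python3 ff.py
```

```text
F [-0.36  0.29  0.05] pos [0.5615 0.2637 0.0377] yaw 0.1995 op 0.219 t 6.675
F [-0.1  -0.15  0.26] pos [0.5615 0.2637 0.0367] yaw 0.1995 op 0.219 t 7.175
```

```bash
python3 -m jog '[{"xyz":[0,0,-0.002],"roll":0,"jaw":-0.565},{"xyz":[0,0,0],"roll":0,"jaw":-0.565}]' >/dev/null; python3 ff.py
python3 -m jog '[{"xyz":[0,0,-0.002],"roll":0,"jaw":-0.565},{"xyz":[0,0,0],"roll":0,"jaw":-0.565}]'>/dev/null; python3 ff.py
```

```text
F [-0.2  -0.48 -0.22] pos [0.5615 0.2637 0.0357] yaw 0.1995 op 0.218 t 7.675
F [-0.06 -0.66  0.07] pos [0.5615 0.2637 0.0347] yaw 0.1995 op 0.214 t 8.175
```

```bash
python3 -m jog '[{"xyz":[0,0,-0.002],"roll":0,"jaw":-0.565},{"xyz":[0,0,0],"roll":0,"jaw":-0.565}]' >/dev/null; python3 ff.py
python3 - <<'E'
from h import *
o=readout.get_obs()
a=grab_frame("wrist")[:,:,::-1];cv2.imwrite("pics/w3.png",cv2.resize(a[150:300,240:400],(800,600)) if 0 else cv2.resize(a[130:280,230:410],(720,600)))
E
```

```text
F [ 0.36 -0.18 -0.06] pos [0.5615 0.2637 0.0337] yaw 0.1995 op 0.215 t 8.675
```

View pics/w3.png

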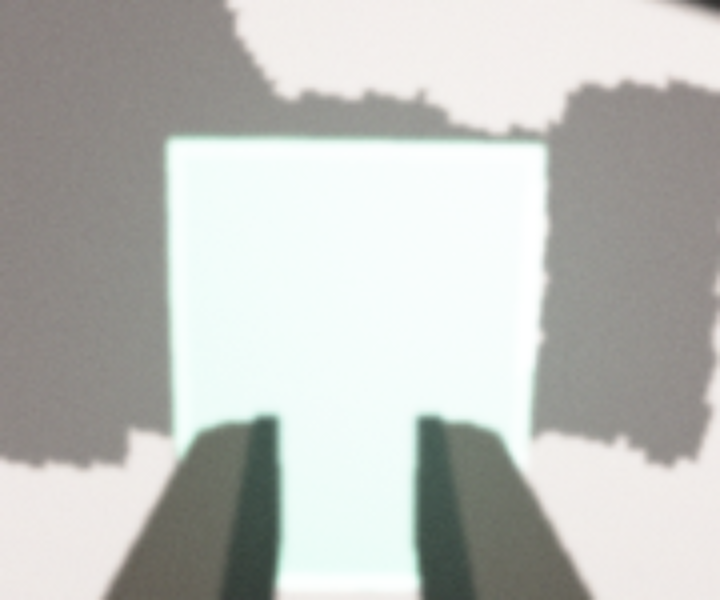

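Still not touching. The tips must sit higher than the TCP when the fingers are partly open, and the plate hasn't moved. Continuing.

```bash
sed -i 's/range(5)/range(3)/' ff.py
python3 -m jog '[{"xyz":[0,0,-0.003],"roll":0,"jaw":-0.565},{"xyz":[0,0,0],"roll":0,"jaw":-0.565}]' >/dev/null; python3 ff.py
python3 -m jog '[{"xyz":[0,0,-0.002],"roll":0,"jaw":-0.565},{"xyz":[0,0,0],"roll":0,"jaw":-0.565}]'>/dev/null; python3 ff.py
```

```text
F [-0.03 -0.36 -0.04] pos [0.5615 0.2637 0.0322] yaw 0.1995 op 0.22 t 9.125
F [ 0.51 -0.2  -0.39] pos [0.5615 0.2637 0.0312] yaw 0.1995 op 0.216 t 9.525
```

```bash

python3 -m jog '[{"xyz":[0,0,-0.003],"roll":0,"jaw":-0.565},{"xyz":[0,0,0],"roll":0,"jaw":-0.565}]' >/dev/null; python3 ff.py
```

```text
F [-0.09  0.05 -0.15] pos [0.5615 0.2637 0.0297] yaw 0.1995 op 0.219 t 9.925
```

```bash

python3 -m jog '[{"xyz":[0,0,-0.003],"roll":0,"jaw":-0.565},{"xyz":[0,0,0],"roll":0,"jaw":-0.565}]' >/dev/null; python3 ff.py
```

```text
F [ 0.49 -0.18 -0.02] pos [0.5616 0.2637 0.0282] yaw 0.1995 op 0.212 t 10.325
```

```bash
python3 - <<'E'
from h import *
o=readout.get_obs()
a=grab_frame("wrist")[:,:,::-1];b=grab_frame("side")[:,:,::-1]
cv2.imwrite("pics/w4.png",np.hstack([cv2.resize(a[130:310,250:390],(350,450),interpolation=2),cv2.resize(b[190:250,250:310],(450,450),interpolation=2)]))
for z in(.028,.035,.04,.045,.05):print(z,w2pix("side",[*o['tool_pos'][:2],z]))
print(o['effort'])
E
```

```text
0.028 [277.41660838 232.96701654]
0.035 [277.25426953 231.55632577]
0.04 [277.13761403 230.54261382]
0.045 [277.0203709  229.52379545]
0.05 [276.90253568 228.49983198]
[-3.90920641e-04 -5.36263704e+01  6.27901834e-01 -1.90146893e+01
  3.96718489e-03  7.92455510e-02  4.80727931e-05]
```

View pics/w4.png

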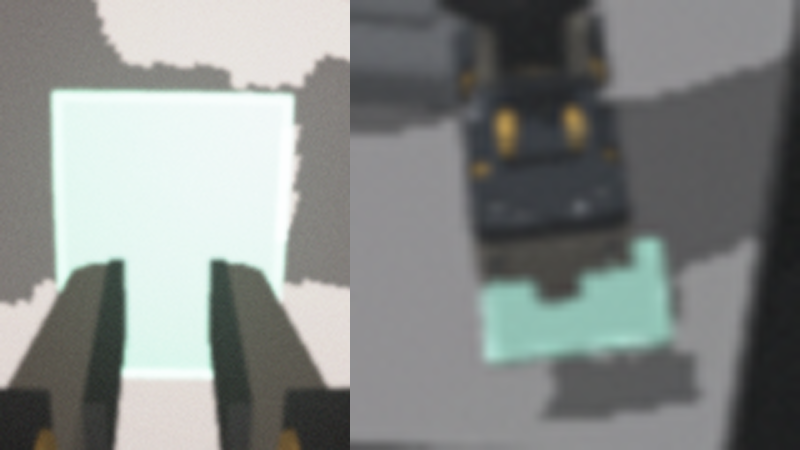

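From the wrist camera geometry (front tip edge row 235, gap 35 px) and the side view (tip row about 229), the real tips sit roughly 30 mm above the reported TCP at this opening. I still have a clear gap, so I'll lower to contact.

```bash

python3 -m jog '[{"xyz":[0,0,-0.004],"roll":0,"jaw":-0.565},{"xyz":[0,0,-0.004],"roll":0,"jaw":-0.565},{"xyz":[0,0,0],"roll":0,"jaw":-0.565}]'; python3 ff.py
```

```text
clock: 10.8
tool_pos: [0.5613, 0.2636, 0.0239]
tool_rot: [-0.1, 0.995, -0.0, -0.0]
ft_force: [0.9, -0.9, -0.2]
opening: 0.218
F [-0.37 -0.16 -0.18] pos [0.5615 0.2637 0.0242] yaw 0.1995 op 0.22 t 10.95
```

```bash

python3 -m jog '[{"xyz":[0,0,-0.004],"roll":0,"jaw":-0.565},{"xyz":[0,0,0],"roll":0,"jaw":-0.565}]' >/dev/null; python3 ff.py
```

```text
F [-0.08 -0.42 -0.04] pos [0.5615 0.2637 0.0222] yaw 0.1995 op 0.215 t 11.35
```

```bash

python3 -m jog '[{"xyz":[0,0,-0.004],"roll":0,"jaw":-0.565},{"xyz":[0,0,0],"roll":0,"jaw":-0.565}]' >/dev/null; python3 ff.py
```

```text
F [0.1  0.03 0.03] pos [0.5615 0.2637 0.0202] yaw 0.1995 op 0.217 t 11.75
```

```bash

python3 -m jog '[{"xyz":[0,0,-0.004],"roll":0,"jaw":-0.565},{"xyz":[0,0,0],"roll":0,"jaw":-0.565}]' >/dev/null; python3 ff.py
```

```text
F [-0.15  0.23  0.39] pos [0.5615 0.2637 0.0182] yaw 0.1994 op 0.219 t 12.15
```

```bash

python3 -m jog '[{"xyz":[0,0,-0.003],"roll":0,"jaw":-0.565},{"xyz":[0,0,0],"roll":0,"jaw":-0.565}]' >/dev/null; python3 ff.py
```

```text
F [-0.18  0.12 -0.39] pos [0.5615 0.2637 0.0167] yaw 0.1995 op 0.22 t 12.55
```

```bash

python3 -m jog '[{"xyz":[0,0,-0.003],"roll":0,"jaw":-0.565},{"xyz":[0,0,0],"roll":0,"jaw":-0.565}]' >/dev/null; python3 ff.py
```

```text
F [-0.46 -0.02 -0.18] pos [0.5616 0.2637 0.0152] yaw 0.1995 op 0.216 t 12.95
```

```bash

python3 -m jog '[{"xyz":[0,0,-0.003],"roll":0,"jaw":-0.565},{"xyz":[0,0,0],"roll":0,"jaw":-0.565}]' >/dev/null; python3 ff.py
```

```text
F [-0.41 -0.04 -0.38] pos [0.5615 0.2637 0.0137] yaw 0.1995 op 0.219 t 13.35
```

```bash

python3 -m jog '[{"xyz":[0,0,-0.003],"roll":0,"jaw":-0.565},{"xyz":[0,0,0],"roll":0,"jaw":-0.565}]' >/dev/null; python3 ff.py
```

```text
F [-0.5  -0.06  0.18] pos [0.5615 0.2637 0.0122] yaw 0.1995 op 0.216 t 13.75
```

```bash

python3 -m jog '[{"xyz":[0,0,-0.002],"roll":0,"jaw":-0.565},{"xyz":[0,0,0],"roll":0,"jaw":-0.565}]' >/dev/null; python3 ff.py
```

```text
F [-0.34 -0.01 -0.19] pos [0.5615 0.2637 0.0112] yaw 0.1995 op 0.215 t 14.15
```

```bash
python3 - <<'E'
from h import *
o=readout.get_obs()
for nm,pos,a,b in(("w1",[.5608,.2641,.1797],(290,143.5),(344,143.7)),("w3",[.5615,.2637,.0337],(230+167/4,130+138/4),(230+548/4,130+143/4)),("w4",[.5615,.2637,.0282],(270.8,166.8),(367.6,168))):
    o['tool_pos']=np.array(pos)
    for z in(-.02,0,.02,.045):
        A,B=wrist_pix2w(a,z,o),wrist_pix2w(b,z,o);print(nm,z,np.linalg.norm(A-B).round(4),((A+B)/2).round(4))
a=grab_frame("wrist")[:,:,::-1];b=grab_frame("side")[:,:,::-1]
cv2.imwrite("pics/w5.png",np.hstack([cv2.resize(a[130:310,250:390],(350,450),interpolation=2),cv2.resize(b[190:250,250:310],(450,450),interpolation=2)]))
E
```

```text
w1 -0.02 0.0706 [ 0.5207  0.2574 -0.02  ]
w1 0 0.0671 [0.5188 0.257  0.    ]
w1 0.02 0.0636 [0.5169 0.2566 0.02  ]
w1 0.045 0.0592 [0.5145 0.2561 0.045 ]
w3 -0.02 0.081 [ 0.525   0.2596 -0.02  ]
w3 0 0.0747 [0.5218 0.2587 0.    ]
w3 0.02 0.0685 [0.5186 0.2579 0.02  ]
w3 0.045 0.0606 [0.5145 0.2568 0.045 ]
w4 -0.02 0.0807 [ 0.526   0.2596 -0.02  ]
w4 0 0.0743 [0.5227 0.2587 0.    ]
w4 0.02 0.0679 [0.5193 0.2578 0.02  ]
w4 0.045 0.06 [0.5151 0.2567 0.045 ]
```

View pics/w5.png

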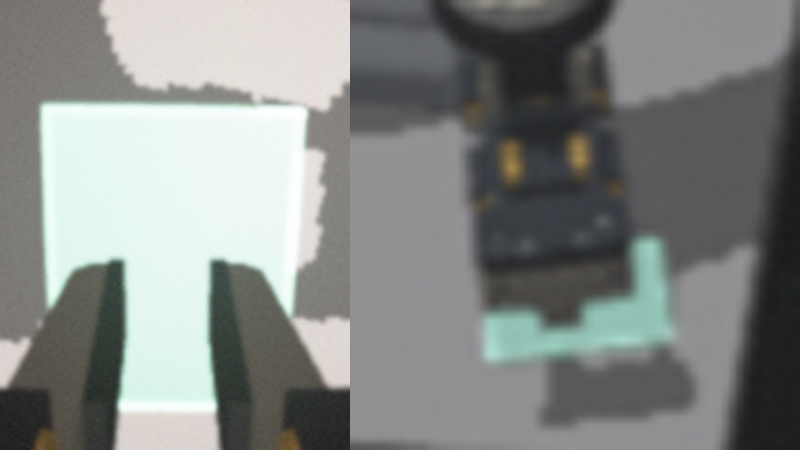

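The plate comes out at z = 0.045 and 60 mm wide in all views, so the pose and camera agree. The real tips simply end about 35 mm short of the TCP at this opening. The side crop now shows them about to touch, so I'll go in 1 mm steps.

```bash

python3 -m jog '[{"xyz":[0,0,-0.002],"roll":0,"jaw":-0.565},{"xyz":[0,0,0],"roll":0,"jaw":-0.565}]' >/dev/null; python3 ff.py
```

```text
F [-1.63 -0.48  5.36] pos [0.5618 0.2638 0.0111] yaw 0.1995 op 0.218 t 14.65
```

```bash

python3 -m jog '[{"xyz":[0,0,-0.002],"roll":0,"jaw":-0.565},{"xyz":[0,0,0],"roll":0,"jaw":-0.565}]' >/dev/null; python3 ff.py
```

```text
F [-3.1  -1.83 11.58] pos [0.5622 0.264  0.0111] yaw 0.1995 op 0.216 t 15.05
```

```bash

python3 -m jog '[{"xyz":[0,0,-0.002],"roll":0,"jaw":-0.565},{"xyz":[0,0,0],"roll":0,"jaw":-0.565}]' >/dev/null; python3 ff.py
```

```text
F [-4.26 -2.39 17.9 ] pos [0.5625 0.2642 0.011 ] yaw 0.1995 op 0.214 t 15.45
```

```bash

python3 -m jog '[{"xyz":[0,0,0.0046],"roll":0,"jaw":-0.565},{"xyz":[0,0,0],"roll":0,"jaw":-0.565}]' >/dev/null; python3 ff.py; python3 -m jog '[{"xyz":[-0.008,0,0],"roll":0,"jaw":-0.565},{"xyz":[-0.01,0,0],"roll":0,"jaw":-0.565},{"xyz":[-0.01,0,0],"roll":0,"jaw":-0.565},{"xyz":[0,0,0],"roll":0,"jaw":-0.565}]' >/dev/null; python3 ff.py
python3 - <<'E'
from h import *
o=readout.get_obs();a=grab_frame("wrist")[:,:,::-1]
cv2.imwrite("pics/w6.png",cv2.resize(a[80:320,180:460],(700,600),interpolation=2))
E
```

```text
F [-0.87 -0.77  6.75] pos [0.5619 0.2638 0.0111] yaw 0.1994 op 0.216 t 15.85
F [-0.18  0.24  7.6 ] pos [0.5477 0.2641 0.0111] yaw 0.1997 op 0.216 t 16.5
```

View pics/w6.png

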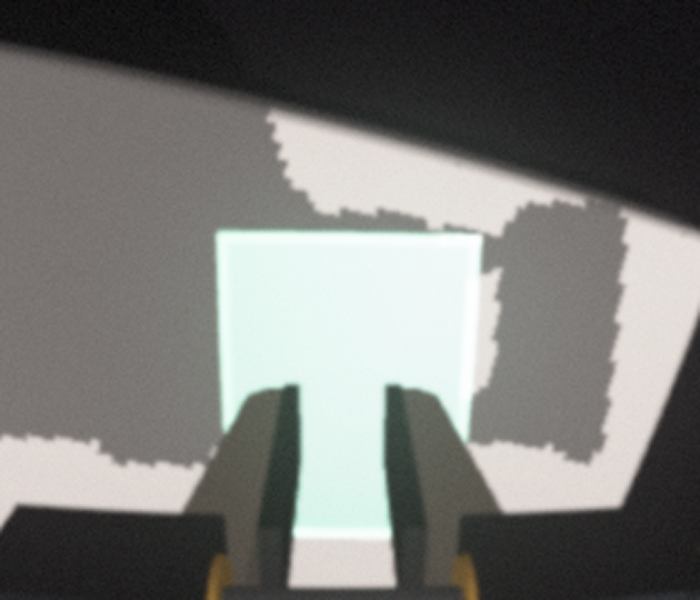

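The plate follows the tips. Its front edge row is 173 now and was 172 before, so there is almost no slip. I'll continue the drag and turn it square to the slab edge.

```bash

python3 -m jog '[{"xyz":[-0.006,0,-0.0004],"roll":-0.01,"jaw":-0.565},{"xyz":[-0.012,0,0],"roll":-0.01,"jaw":-0.565},{"xyz":[-0.012,0,0],"roll":-0.01,"jaw":-0.565},{"xyz":[-0.012,0,0],"roll":-0.01,"jaw":-0.565},{"xyz":[-0.012,0,0],"roll":-0.01,"jaw":-0.565},{"xyz":[-0.012,0,0],"roll":-0.01,"jaw":-0.565},{"xyz":[-0.012,0,0],"roll":-0.01,"jaw":-0.565},{"xyz":[-0.012,0,0],"roll":-0.01,"jaw":-0.565},{"xyz":[-0.006,0,0],"roll":-0.001,"jaw":-0.565},{"xyz":[0,0,0],"roll":0,"jaw":-0.565}]' ; python3 ff.py
cat >>h.py <<'E'
def glass(a):
    # greenish mask in wrist BGR picture, largest blob
    b,g,r=[a[:,:,i].astype(int) for i in range(3)]
    m=((g-r>6)&(g>110)&(b-r>2)).astype(np.uint8);m=cv2.morphologyEx(m,cv2.MORPH_OPEN,np.ones((3,3)))
    n,l,s,_=cv2.connectedComponentsWithStats(m);k=1+np.argmax(s[1:,4]);return (l==k),s[k]
E
python3 - <<'E'
from h import *
o=readout.get_obs();a=grab_frame("wrist")[:,:,::-1];cv2.imwrite("pics/w7.png",a)
m,s=glass(a);print(s)
ys,xs=np.nonzero(m)
for x in range(s[0],s[0]+s[2],8):
    c=ys[xs==x];p=wrist_pix2w((x,c.min()-.5),.045,o);print(x,c.min(),c.max(),p[:2].round(4))
# dark/bright slab edge by column
g=cv2.cvtColor(a,cv2.COLOR_BGR2GRAY).astype(int)
for x in (180,210,240,260,380,400):
    d=g[4:200,x]-g[:196,x];i=np.argmax(d[:]);print("edge",x,i+2,wrist_pix2w((x,i+2),.04,o)[:2].round(4))
E
```

```text
clock: 17.8
tool_pos: [0.5001, 0.2642, 0.011]
tool_rot: [0.027, 1.0, 0.001, 0.001]
ft_force: [0.6, 0.4, 7.7]
opening: 0.219
F [-0.06 -0.17  7.89] pos [0.5002 0.2642 0.0111] yaw -0.0549 op 0.216 t 17.95
[ 266  171  102  124 8057]
266 172 213 [0.451  0.2389]
274 171 247 [0.4507 0.2435]
282 171 237 [0.451 0.248]
290 177 236 [0.4547 0.2523]
298 178 291 [0.4555 0.2567]
306 178 291 [0.4558 0.2612]
314 178 291 [0.456  0.2657]
322 178 291 [0.4563 0.2702]
330 178 291 [0.4565 0.2747]
338 179 234 [0.4573 0.2792]
346 179 235 [0.4575 0.2837]
354 179 239 [0.4578 0.2883]
362 179 253 [0.458  0.2928]
edge 180 197 [0.464  0.1807]
edge 210 197 [0.4652 0.2013]
edge 240 197 [0.4663 0.2206]
edge 260 197 [0.467  0.2329]
edge 380 197 [0.4709 0.3043]
edge 400 197 [0.4715 0.3167]
```

```bash
python3 - <<'E'
import cv2
a=cv2.imread("pics/w7.png");cv2.imwrite("pics/w7c.png",cv2.resize(a[130:330,200:440],(720,600),interpolation=2))
E
```

View pics/w7c.png

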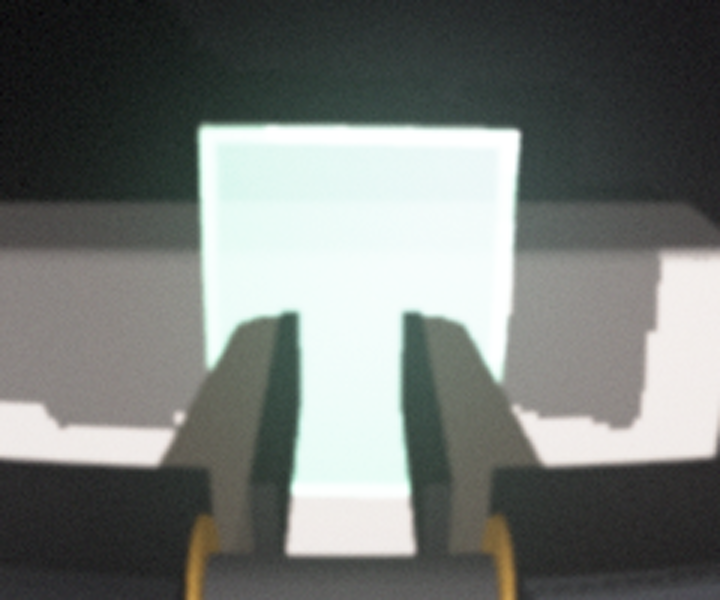

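The plate is square to the edge and overhanging. Its front corners are at pixels (266.7,171.7) and (373,173.3), and the slab's top edge is at row 212.5.

```bash
python3 - <<'E'
from h import *
o=readout.get_obs()
for uv in[(266.7,171.7),(373,173.3),(297,130+496/3),(337,130+497/3)]:print("plate",wrist_pix2w(uv,.045,o).round(4))
for uv in[(205,212.3),(262,212.6),(375,212.6),(435,213)]:print("slab",wrist_pix2w(uv,.04,o).round(4))
E
```

```text
plate [0.4511 0.2393 0.045 ]
plate [0.4553 0.2993 0.045 ]
plate [0.5332 0.2502 0.045 ]
plate [0.5349 0.2763 0.045 ]
slab [0.4748 0.1965 0.04  ]
slab [0.4768 0.2331 0.04  ]
slab [0.4805 0.3013 0.04  ]
slab [0.4832 0.3404 0.04  ]
```

Overhang is 25.6 mm. I'll drag 6 mm more, lift, open, and stand over the overhanging end.

```bash

python3 -m jog '[{"xyz":[-0.006,0,0],"roll":0,"jaw":-0.565},{"xyz":[-0.006,0,0],"roll":0,"jaw":-0.565},{"xyz":[0,0,0],"roll":0,"jaw":-0.565},{"xyz":[0,0,0.02],"roll":0,"jaw":-0.565},{"xyz":[0,0,0.05],"roll":0,"jaw":-0.565},{"xyz":[-0.028,0.004,0.03],"roll":0,"jaw":0.7},{"xyz":[-0.028,0.004,0],"roll":0,"jaw":0.7},{"xyz":[0,0,0],"roll":0,"jaw":0.7},{"xyz":[0,0,0],"roll":0,"jaw":0.7},{"xyz":[0,0,0],"roll":0,"jaw":0.7}]' ; python3 ff.py
python3 - <<'E'
from h import *
o=readout.get_obs();a=grab_frame("wrist")[:,:,::-1];cv2.imwrite("pics/w8.png",a);cv2.imwrite("pics/w8c.png",cv2.resize(a[120:360,160:480],(800,600),interpolation=2))
E
```

```text
clock: 19.25
tool_pos: [0.4657, 0.2674, 0.0598]
tool_rot: [0.028, 1.0, -0.0, -0.0]
ft_force: [-0.1, 0.3, 0.5]
opening: 0.738
F [-0.26  0.14  0.13] pos [0.4657 0.2675 0.06  ] yaw -0.0554 op 0.849 t 19.4
```

View pics/w8c.png

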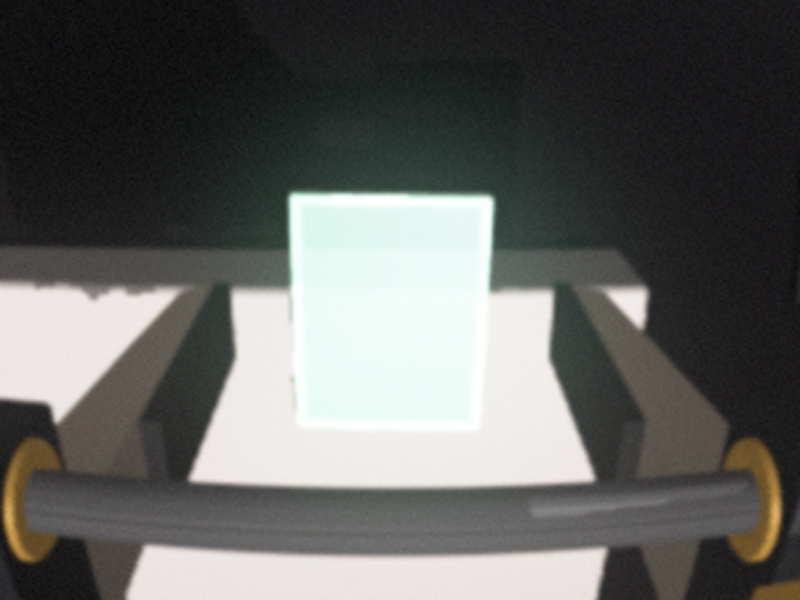

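Tips still project to row 235 with the gap in proportion, so finger length is constant: tip z = TCP z + 0.034. I'll measure the plate and check tool placement.

```bash
python3 - <<'E'
from h import *
o=readout.get_obs();print(o['tool_pos'],o['qpos'].round(3))
P=np.array([wrist_pix2w(u,.045,o)[:2] for u in[(276.4,198),(356.8,199.2),(352,292),(279.2,292)]]);print(P.round(4).tolist(),P.mean(0))
e=P[2]+P[3]-P[0]-P[1];print(np.linalg.norm(e)/2,np.arctan2(e[1],e[0]))
for u in[(270,235),(362,235.3)]:print("slab",wrist_pix2w(u,.04,o).round(4))
E
```

```text
[0.4657067  0.26750919 0.06009643] [-0.66   0.439  0.094  1.979 -0.06   0.727  0.985]
[[0.4457, 0.2394], [0.4499, 0.2989], [0.5305, 0.2943], [0.5272, 0.2334]] [0.4883151  0.26650465]
0.08123882713378523 -0.06522822744037653
slab [0.477  0.2307 0.04  ]
slab [0.4812 0.3032 0.04  ]
```

Tool is centred on the plate within 1 mm, with 3 mm clearance to the slab. Going down and gripping.

```bash

python3 -m jog '[{"xyz":[0,0,-0.03],"roll":0,"jaw":0.7},{"xyz":[0,0,-0.03],"roll":0,"jaw":0.7},{"xyz":[0,0,-0.03],"roll":0,"jaw":0.7},{"xyz":[0,0,-0.011],"roll":0,"jaw":0.7},{"xyz":[0,0,-0.011],"roll":0,"jaw":0.7},{"xyz":[0,0,0],"roll":0,"jaw":0.7},{"xyz":[0,0,0],"roll":0,"jaw":0.7}]' ; python3 ff.py
```

```text
clock: 20.32
tool_pos: [0.4658, 0.2679, 0.0046]
tool_rot: [0.028, 1.0, 0.0, 0.0]
ft_force: [0.9, 0.2, -0.3]
opening: 0.852
F [-0.21  0.16  0.42] pos [0.4658 0.2679 0.0047] yaw -0.055 op 0.855 t 20.475
```

```bash

python3 -m jog '[{"xyz":[0,0,-0.002],"roll":0,"jaw":0.5},{"xyz":[0,0,0],"roll":0,"jaw":0.3},{"xyz":[0,0,0],"roll":0,"jaw":0.1},{"xyz":[0,0,0],"roll":0,"jaw":0.1},{"xyz":[0,0,0],"roll":0,"jaw":0.1},{"xyz":[0,0,0],"roll":0,"jaw":0.1}]' 20; python3 ff.py
python3 -m jog '[{"xyz":[0,0,0.004],"roll":0,"jaw":0.1},{"xyz":[0,0,0.004],"roll":0,"jaw":0.1},{"xyz":[0,0,0.006],"roll":0,"jaw":0.1},{"xyz":[0,0,0.006],"roll":0,"jaw":0.1},{"xyz":[0,0,0],"roll":0,"jaw":0.1},{"xyz":[0,0,0],"roll":0,"jaw":0.1}]'; python3 ff.py
python3 - <<'E'
from h import *
a=grab_frame("wrist")[:,:,::-1];cv2.imwrite("pics/w9.png",a)
b=grab_frame("side")[:,:,::-1];cv2.imwrite("pics/s9.png",b)
m,s=glass(a);print(s)
ys,xs=np.nonzero(m)
for x in range(s[0],s[0]+s[2],10):
    c=ys[xs==x];print(x,c.min(),c.max(),end='; ')
E
```

```text
clock: 21.22
tool_pos: [0.4655, 0.2677, 0.0033]
tool_rot: [0.027, 1.0, 0.0, 0.0]
ft_force: [-0.2, -1.3, 1.6]
opening: 0.648
F [-0.08 -0.25  0.78] pos [0.4655 0.2677 0.0033] yaw -0.055 op 0.648 t 21.375
clock: 22.12
tool_pos: [0.4655, 0.2677, 0.0133]
tool_rot: [0.027, 1.0, 0.0, 0.0]
ft_force: [0.4, 0.1, -0.4]
opening: 0.643
F [-0.03  0.12 -0.57] pos [0.4654 0.2676 0.0132] yaw -0.0549 op 0.648 t 22.275
[ 264  223  107   94 8901]
264 225 242; 274 224 315; 284 223 315; 294 223 315; 304 224 315; 314 224 316; 324 224 316; 334 224 315; 344 224 315; 354 224 315; 364 224 286;
```

```bash
cat >>h.py <<'E'
def flat(a,o,dz=.0417):
    m,s=glass(a);ys,xs=np.nonzero(m);out=[]
    cols=range(s[0]+20,s[0]+s[2]-20,8)
    f=[ys[xs==x].min() for x in cols];b=[ys[xs==x].max() for x in cols]
    f=np.median(f)-.5;b=np.median(b)+.5;x=s[0]+s[2]/2;z=o['tool_pos'][2]+dz
    A,B=wrist_pix2w((x,f),z,o),wrist_pix2w((x,b),z,o)
    return f,b,A.round(4),B.round(4),np.linalg.norm(A-B).round(4)
E
python3 - <<'E'
from h import *
o=readout.get_obs();print(flat(cv2.imread("pics/w9.png"),o))
a=cv2.imread("pics/w8.png");o['tool_pos']=np.array([.4657,.2675,.0601]);print(flat(a,o,-.0151))
E
```

```text
(np.float64(223.5), np.float64(315.5), array([0.4461, 0.2699, 0.0549]), array([0.51  , 0.2665, 0.0549]), np.float64(0.0639))
(np.float64(201.5), np.float64(288.5), array([0.4499, 0.2671, 0.045 ]), array([0.5249, 0.2628, 0.045 ]), np.float64(0.0751))
```

```bash
python3 - <<'E'
from h import *
b=cv2.imread("pics/s9.png");B,G,R=[b[:,:,i].astype(int) for i in range(3)]
m=((G-R>15)&(G>70)).astype(np.uint8);m[:200]=0;m[300:]=0;m[:,:240]=0;m[:,380:]=0
n,l,s,c=cv2.connectedComponentsWithStats(m);print(s[1:].tolist())
for y in range(215,260,1):
    x=np.nonzero(m[y])[0]
    if len(x):print(y,x.tolist() if len(x)<6 else (x.min(),x.max(),len(x)),end=' ')
u=np.array([.9985,-.055]);v=np.array([.055,.9985]);C=np.array([.4878,.2665])
for th in(-.15,0,.15):
    print()
    for a,w in((-.04,.03),(.04,.03),(.04,-.03),(-.04,-.03)):
        p=C+a*u+w*v;print(th,w2pix("side",[*p,.055-(a+.02)*th]).round(1),end=' ')
E
```

```text
[[286, 221, 17, 16, 125], [308, 232, 4, 6, 19], [348, 264, 11, 5, 27]]
221 [289, 290, 291] 222 [289, 290, 291] 223 [289, 290, 291] 224 [288, 289, 290, 291] 225 [288, 289, 290, 291] 226 [288, 289, 290, 291] 227 [288, 289, 290, 291] 228 (np.int64(287), np.int64(292), 6) 229 (np.int64(287), np.int64(292), 6) 230 (np.int64(287), np.int64(292), 6) 231 (np.int64(287), np.int64(295), 9) 232 (np.int64(286), np.int64(310), 17) 233 (np.int64(286), np.int64(311), 20) 234 (np.int64(286), np.int64(311), 21) 235 (np.int64(287), np.int64(311), 20) 236 (np.int64(294), np.int64(311), 12) 237 [309, 310] 
-0.15 [310.5 237.1] -0.15 [285.5 232.9] -0.15 [288.3 219.3] -0.15 [312.4 223.4] 
0 [310.4 236.5] 0 [285.7 234.8] 0 [288.4 221.2] 0 [312.4 222.7] 
0.15 [310.4 235.9] 0.15 [285.8 236.6] 0.15 [288.6 223. ] 0.15 [312.4 222.1]
```

The side view matches a level plate: back corners seen at (286,235) and (289,221), predicted (285.7,234.8) and (288.4,221.2). Next I'll refine the left pan's centre from both fixed views.

```bash
python3 - <<'E'
from h import *
from scipy.optimize import least_squares
def edge(n,im,c0,z,r=.068):
    # radial search for strongest gradient near predicted rim, then fit centre
    g=cv2.GaussianBlur(cv2.cvtColor(im,cv2.COLOR_BGR2GRAY),(3,3),0).astype(np.float32);c=np.array(c0);
    for it in range(4):
        pts=[]
        for t in np.arange(0,2*np.pi,.05):
            rr=np.arange(.058,.080,.0007);uv=np.array([w2pix(n,[c[0]+q*np.cos(t),c[1]+q*np.sin(t),z]) for q in rr]).astype(np.float32)
            v=cv2.remap(g,uv[:,0].reshape(1,-1),uv[:,1].reshape(1,-1),1)[0];d=v[:-4]-v[4:]
            i=np.argmax(d)
            if d[i]>12:pts.append(c+rr[i+2]*np.array([np.cos(t),np.sin(t)]))
        pts=np.array(pts);s=least_squares(lambda p:np.hypot(*(pts-p[:2]).T)-p[2],[*c,r],loss='soft_l1',f_scale=.001).x;c=s[:2]
    return s.round(4),len(pts)
t=cv2.imread("pics/top0.png");s=cv2.imread("pics/side0.png")
print("top L",edge("top",t,(.674,.116),.154),"R",edge("top",t,(.652,-.112),.134))
print("side L",edge("side",s,(.668,.118),.154),"R",edge("side",s,(.652,-.112),.134))
E
```

```text
Traceback (most recent call last):
  File "h.py", line 8, in w2pix
    c=calibration(n);f=200/np.tan(np.radians(c['fov_y'])/2)
ValueError: time passes only in moves, steps and waits
```

```bash
sed -i 's/^import cv2,numpy as np$/import cv2,numpy as np,functools\ncalibration=functools.lru_cache(None)(calibration)/' h.py; python3 - <<'E'
from h import *
from scipy.optimize import least_squares
def edge(n,im,c0,z,r=.068):
    g=cv2.GaussianBlur(cv2.cvtColor(im,cv2.COLOR_BGR2GRAY),(3,3),0).astype(np.float32);c=np.array(c0);
    for it in range(4):
        pts=[]
        for t in np.arange(0,2*np.pi,.05):
            rr=np.arange(.058,.080,.0007);uv=np.array([w2pix(n,[c[0]+q*np.cos(t),c[1]+q*np.sin(t),z]) for q in rr]).astype(np.float32)
            v=cv2.remap(g,uv[:,0].reshape(1,-1),uv[:,1].reshape(1,-1),1)[0];d=v[:-4]-v[4:]
            i=np.argmax(d)
            if d[i]>12:pts.append(c+rr[i+2]*np.array([np.cos(t),np.sin(t)]))
        pts=np.array(pts);s=least_squares(lambda p:np.hypot(*(pts-p[:2]).T)-p[2],[*c,r],loss='soft_l1',f_scale=.001).x;c=s[:2]
    return s.round(4),len(pts)
t=cv2.imread("pics/top0.png");s=cv2.imread("pics/side0.png")
print("top L",edge("top",t,(.674,.116),.154),"R",edge("top",t,(.652,-.112),.134))
print("side L",edge("side",s,(.668,.118),.154),"R",edge("side",s,(.652,-.112),.134))
print(readout.get_obs()['clock'])
E
```

```text
top L (array([0.6697, 0.1149, 0.0638]), 125) R (array([ 0.6498, -0.113 ,  0.0653]), 110)
side L (array([0.6708, 0.1169, 0.0669]), 99) R (array([ 0.6504, -0.1098,  0.0671]), 65)
22.375
```

Left pan centre is about (0.6705, 0.116), with the views agreeing within 2 mm. I'll lift, turn -90° so the wide gripper body stays clear of the column, and carry the plate over the pan.

```bash

python3 -m jog '[{"xyz":[0,0,0.03],"roll":0,"jaw":0.1},{"xyz":[0,0,0.06],"roll":-0.02,"jaw":0.1},{"xyz":[0,0,0.06],"roll":-0.04,"jaw":0.1},{"xyz":[0,0,0.06],"roll":-0.04,"jaw":0.1},{"xyz":[0,0,0.06],"roll":-0.04,"jaw":0.1},{"xyz":[0.02,-0.012,0.03],"roll":-0.04,"jaw":0.1},{"xyz":[0.05,-0.03,0],"roll":-0.04,"jaw":0.1},{"xyz":[0.05,-0.03,0],"roll":-0.04,"jaw":0.1},{"xyz":[0.05,-0.03,0],"roll":-0.04,"jaw":0.1},{"xyz":[0.05,-0.03,0],"roll":-0.04,"jaw":0.1},{"xyz":[0.05,-0.03,0],"roll":-0.04,"jaw":0.1},{"xyz":[0.05,-0.03,0],"roll":-0.04,"jaw":0.1}]'; python3 ff.py
```

```text
clock: 23.88
tool_pos: [0.6263, 0.1714, 0.1644]
tool_rot: [0.636, 0.772, 0.001, -0.0]
ft_force: [-0.2, 0.1, 0.2]
opening: 0.651
F [ 0.6  -0.59 -0.18] pos [0.6263 0.1704 0.164 ] yaw -1.3759 op 0.647 t 24.025
```

```bash

python3 -m jog '[{"xyz":[0.03,-0.021,0],"roll":-0.0265,"jaw":0.1},{"xyz":[0.03,-0.021,0],"roll":-0.0265,"jaw":0.1},{"xyz":[0.031,-0.022,0],"roll":-0.0265,"jaw":0.1},{"xyz":[0,0,0],"roll":0,"jaw":0.1},{"xyz":[0,0,0],"roll":0,"jaw":0.1},{"xyz":[0,0,0],"roll":0,"jaw":0.1}]'; python3 ff.py
python3 - <<'E'
from h import *
o=readout.get_obs();a=grab_frame("top")[:,:,::-1];b=grab_frame("side")[:,:,::-1];w=grab_frame("wrist")[:,:,::-1]
cv2.imwrite("pics/t10.png",a);cv2.imwrite("pics/s10.png",b);cv2.imwrite("pics/w10.png",w)
B,G,R=[b[:,:,i].astype(int) for i in range(3)]
m=((G-R>15)&(G>70)).astype(np.uint8);m[:130]=0;m[220:]=0;m[:,:200]=0;m[:,310:]=0
n,l,s,c=cv2.connectedComponentsWithStats(m);print(s[1:].tolist())
for y in range(130,220,1):
    x=np.nonzero(m[y])[0]
    if len(x)>2:print(y,x.min(),x.max(),len(x),end='; ')
C=np.array([.6717-.0012,.1383-.0223])+o['tool_pos'][:2]-np.array([.6717,.1383]);print(C)
u=np.array([-.055,-.9985]);v=np.array([.9985,-.055]);zt=o['tool_pos'][2]+.0417
print([w2pix("side",[*(C+a*u+w_*v),zt]).round(1).tolist() for a,w_ in((-.04,.03),(.04,.03),(.04,-.03),(-.04,-.03))])
E
```

```text
clock: 24.78
tool_pos: [0.6702, 0.141, 0.1635]
tool_rot: [0.725, 0.689, 0.0, -0.0]
ft_force: [-0.3, -0.2, 0.1]
opening: 0.646
F [ 0.4  -0.07 -0.57] pos [0.6706 0.1403 0.1634] yaw -1.623 op 0.645 t 24.925
[[270, 134, 6, 11, 59], [234, 155, 20, 18, 279]]
134 271 275 5; 135 271 275 5; 136 271 275 5; 137 271 275 5; 138 270 275 6; 139 270 275 6; 140 270 275 6; 141 270 275 6; 142 270 275 6; 143 270 275 6; 144 271 273 3; 155 240 250 11; 156 240 251 12; 157 239 251 13; 158 239 251 13; 159 238 251 14; 160 238 252 15; 161 238 252 15; 162 237 252 16; 163 237 252 16; 164 236 252 17; 165 235 252 18; 166 235 253 19; 167 235 253 19; 168 235 253 19; 169 234 253 20; 170 234 253 20; 171 235 253 19; 172 250 252 3; [0.66942987 0.11802971]
[[233.7, 170.2], [239.5, 155.0], [257.1, 155.9], [252.0, 171.2]]
```

The held plate projects as predicted, level with no slip. I'll correct +1/-2 mm and descend, slowing before the pan.

```bash

python3 -m jog '[{"xyz":[0.002,-0.004,-0.012],"roll":0,"jaw":0.1},{"xyz":[0,0,-0.024],"roll":0,"jaw":0.1},{"xyz":[0,0,-0.024],"roll":0,"jaw":0.1},{"xyz":[0,0,-0.012],"roll":0,"jaw":0.1},{"xyz":[0,0,-0.005],"roll":0,"jaw":0.1},{"xyz":[0,0,-0.005],"roll":0,"jaw":0.1},{"xyz":[0,0,-0.005],"roll":0,"jaw":0.1},{"xyz":[0,0,-0.005],"roll":0,"jaw":0.1},{"xyz":[0,0,0],"roll":0,"jaw":0.1},{"xyz":[0,0,0],"roll":0,"jaw":0.1}]'; python3 ff.py
python3 -m jog '[{"xyz":[0,0,-0.004],"roll":0,"jaw":0.1},{"xyz":[0,0,-0.004],"roll":0,"jaw":0.1},{"xyz":[0,0,-0.004],"roll":0,"jaw":0.1},{"xyz":[0,0,0],"roll":0,"jaw":0.1},{"xyz":[0,0,0],"roll":0,"jaw":0.1}]'; python3 ff.py
```

```text
clock: 26.32
tool_pos: [0.6721, 0.1377, 0.1175]
tool_rot: [0.726, 0.688, 0.0, 0.0]
ft_force: [-0.6, 0.6, -0.5]
opening: 0.65
F [-0.8  -0.36  0.8 ] pos [0.6721 0.1377 0.1174] yaw -1.6242 op 0.648 t 26.475
clock: 27.1
tool_pos: [0.6719, 0.1376, 0.1112]
tool_rot: [0.726, 0.688, -0.0, -0.0]
ft_force: [-0.1, -0.3, 0.5]
opening: 0.644
F [-0.6  -0.16 -0.21] pos [0.6719 0.1377 0.1113] yaw -1.6242 op 0.648 t 27.25
```

```bash
cat >setp.py <<'E'
from h import *
def setc(im):
    B,G,R=[im[:,:,i].astype(int) for i in range(3)]
    m=((G-R>15)&(G>70)).astype(np.uint8);m[:125]=0;m[155:]=0;m[:,:235]=0;m[:,285:]=0
    n,l,s,c=cv2.connectedComponentsWithStats(m);k=1+np.argmax(s[1:,4]);return s[k].tolist(),c[k].round(2)
b=grab_frame("side")[:,:,::-1]
print("start",setc(cv2.imread("pics/side0.png")),"s10",setc(cv2.imread("pics/s10.png")),"now",setc(b))
p=np.array([.6504,-.112])
for dz in(.136,.146):print(dz,w2pix("side",[*p,dz]))
E
python3 setp.py
python3 -m jog '[{"xyz":[0,0,-0.004],"roll":0,"jaw":0.1},{"xyz":[0,0,-0.004],"roll":0,"jaw":0.1},{"xyz":[0,0,0],"roll":0,"jaw":0.1},{"xyz":[0,0,0],"roll":0,"jaw":0.1}]'; python3 ff.py;python3 setp.py
```

```text
start ([254, 134, 22, 12, 234], array([264.51, 139.32])) s10 ([270, 134, 6, 11, 59], array([272.64, 138.98])) now ([254, 132, 22, 12, 231], array([264.52, 137.8 ]))
0.136 [263.10890519 139.0992108 ]
0.146 [262.84380494 136.92885672]
clock: 27.8
tool_pos: [0.672, 0.1377, 0.1072]
tool_rot: [0.726, 0.688, -0.0, 0.0]
ft_force: [0.3, 0.4, -0.4]
opening: 0.647
F [ 0.28 -0.14  0.66] pos [0.672  0.1376 0.1073] yaw -1.6243 op 0.647 t 27.95
start ([254, 134, 22, 12, 234], array([264.51, 139.32])) s10 ([270, 134, 6, 11, 59], array([272.64, 138.98])) now ([254, 131, 22, 13, 232], array([264.5 , 136.91]))
0.136 [263.10890519 139.0992108 ]
0.146 [262.84380494 136.92885672]
```

The right pan has risen by 2.4 px, about 11 mm, so the beam is at level with the tips resting on the left pan. I'll open gently and withdraw straight up.

```bash

python3 -m jog '[{"xyz":[0,0,0],"roll":0,"jaw":0.3},{"xyz":[0,0,0],"roll":0,"jaw":0.33},{"xyz":[0,0,0],"roll":0,"jaw":0.37},{"xyz":[0,0,0],"roll":0,"jaw":0.4},{"xyz":[0,0,0],"roll":0,"jaw":0.4},{"xyz":[0,0,0],"roll":0,"jaw":0.4}]' 5; python3 ff.py;python3 setp.py
```

```text
clock: 28.75
tool_pos: [0.672, 0.1377, 0.1073]
tool_rot: [0.726, 0.688, -0.0, 0.0]
ft_force: [0.4, -0.6, 0.0]
opening: 0.699
F [-0.05 -0.24  0.18] pos [0.672  0.1377 0.1073] yaw -1.6242 op 0.7 t 28.9
start ([254, 134, 22, 12, 234], array([264.51, 139.32])) s10 ([270, 134, 6, 11, 59], array([272.64, 138.98])) now ([254, 131, 22, 12, 230], array([264.53, 136.87]))
0.136 [263.10890519 139.0992108 ]
0.146 [262.84380494 136.92885672]
```

```bash

python3 -m jog '[{"xyz":[0,0,0.003],"roll":0,"jaw":0.4},{"xyz":[0,0,0.004],"roll":0,"jaw":0.4},{"xyz":[0,0,0.006],"roll":0,"jaw":0.4},{"xyz":[0,0,0.01],"roll":0,"jaw":0.4},{"xyz":[0,0,0.02],"roll":0,"jaw":0.4},{"xyz":[0,0,0.04],"roll":0,"jaw":0.4},{"xyz":[0,0,0.06],"roll":0,"jaw":0.4},{"xyz":[-0.05,0.08,0.06],"roll":0,"jaw":0.4},{"xyz":[-0.05,0.08,0.03],"roll":0,"jaw":0.4},{"xyz":[-0.05,0.08,0],"roll":0,"jaw":0.4},{"xyz":[-0.05,0.08,0],"roll":0,"jaw":0.4},{"xyz":[-0.05,0.05,0],"roll":0,"jaw":0.4}]'
python3 -m jog '[{"xyz":[0,0,0],"roll":0,"jaw":0.4},{"xyz":[0,0,0],"roll":0,"jaw":0.4},{"xyz":[0,0,0],"roll":0,"jaw":0.4},{"xyz":[0,0,0],"roll":0,"jaw":0.4},{"xyz":[0,0,0],"roll":0,"jaw":0.4},{"xyz":[0,0,0],"roll":0,"jaw":0.4},{"xyz":[0,0,0],"roll":0,"jaw":0.4},{"xyz":[0,0,0],"roll":0,"jaw":0.4}]'
python3 setp.py
python3 - <<'E'
from h import *
t=grab_frame("top")[:,:,::-1];b=grab_frame("side")[:,:,::-1]
cv2.imwrite("pics/t11.png",t);cv2.imwrite("pics/s11.png",b)
cv2.imwrite("pics/f.png",np.hstack([cv2.resize(t[60:180,315:515],(500,300),interpolation=2),cv2.resize(b[120:210,215:305],(300,300),interpolation=2)]))
for z in(.136,.146,.156):print(z,w2pix("top",[.6705,.116,z]),w2pix("side",[.6705,.116,z]))
E
```

```text
clock: 30.45
tool_pos: [0.546, 0.3252, 0.2254]
tool_rot: [0.725, 0.689, 0.001, -0.0]
ft_force: [-0.1, 0.0, 0.4]
opening: 0.702
clock: 31.45
tool_pos: [0.547, 0.3227, 0.2238]
tool_rot: [0.726, 0.688, -0.0, 0.0]
ft_force: [1.3, -0.5, 0.8]
opening: 0.698
start ([254, 134, 22, 12, 234], array([264.51, 139.32])) s10 ([270, 134, 6, 11, 59], array([272.64, 138.98])) now ([253, 129, 8, 8, 24], array([255.92, 133.5 ]))
0.136 [263.10890519 139.0992108 ]
0.146 [262.84380494 136.92885672]
0.136 [349.47117621 106.78711513] [248.0186662  178.40449687]
0.146 [349.60751133 105.7958003 ] [247.64889114 176.17298002]
0.156 [349.74615954 104.78766672] [247.27548431 173.91954621]
```

View pics/f.png

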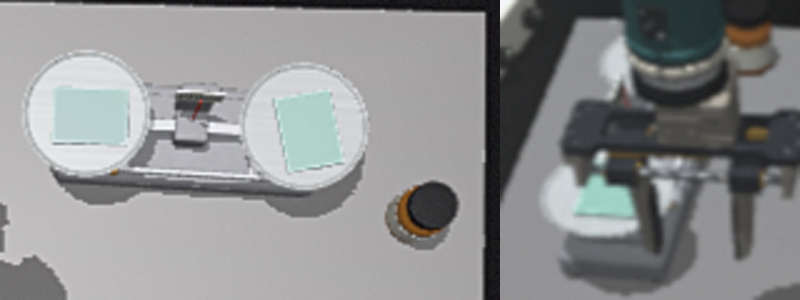

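The top view shows the spare flat on the left pan: plate centre at crop (91,115), pan centre at (88,112). The set plate and jar are undisturbed. The arm hides the side view, so I'll move it aside and check level and centring numerically.

```bash

python3 -m jog '[{"xyz":[-0.06,0.08,0],"roll":0,"jaw":0.4},{"xyz":[-0.06,0.08,0],"roll":0,"jaw":0.4},{"xyz":[-0.06,0.08,0],"roll":0,"jaw":0.4},{"xyz":[-0.06,0.08,0],"roll":0,"jaw":0.4},{"xyz":[-0.06,0.08,0],"roll":0,"jaw":0.4},{"xyz":[-0.06,0.06,0],"roll":0,"jaw":0.4},{"xyz":[0,0,0],"roll":0,"jaw":0.4},{"xyz":[0,0,0],"roll":0,"jaw":0.4},{"xyz":[0,0,0],"roll":0,"jaw":0.4},{"xyz":[0,0,0],"roll":0,"jaw":0.4},{"xyz":[0,0,0],"roll":0,"jaw":0.4},{"xyz":[0,0,0],"roll":0,"jaw":0.4}]'
python3 setp.py
python3 - <<'E'
from h import *
from scipy.optimize import least_squares
b=grab_frame("side")[:,:,::-1];t=grab_frame("top")[:,:,::-1]
def blob(im,x0,x1,y0,y1,k=12):
    B,G,R=[im[:,:,i].astype(int) for i in range(3)]
    m=((G-R>k)&(G>70)).astype(np.uint8);q=np.zeros_like(m);q[y0:y1,x0:x1]=m[y0:y1,x0:x1]
    n,l,s,c=cv2.connectedComponentsWithStats(q);i=1+np.argmax(s[1:,4]);return s[i].tolist(),c[i]
for n,im,bx in(("side",b,(200,310,150,215)),("top",t,(320,380,70,140))):
    s,c=blob(im,*bx);print(n,s,c.round(2),[pix2w(n,c,z)[:2].round(4).tolist() for z in(.136,.146,.156)])
def edge(n,im,c0,z,r=.068):
    g=cv2.GaussianBlur(cv2.cvtColor(im,cv2.COLOR_BGR2GRAY),(3,3),0).astype(np.float32);c=np.array(c0);
    for it in range(4):
        pts=[]
        for th in np.arange(0,2*np.pi,.05):
            rr=np.arange(.058,.080,.0007);uv=np.array([w2pix(n,[c[0]+q*np.cos(th),c[1]+q*np.sin(th),z]) for q in rr]).astype(np.float32)
            v=cv2.remap(g,uv[:,0].reshape(1,-1),uv[:,1].reshape(1,-1),1)[0];d=v[:-4]-v[4:];i=np.argmax(d)
            if d[i]>12:pts.append(c+rr[i+2]*np.array([np.cos(th),np.sin(th)]))
        pts=np.array(pts);s=least_squares(lambda p:np.hypot(*(pts-p[:2]).T)-p[2],[*c,r],loss='soft_l1',f_scale=.001).x;c=s[:2]
    return s.round(4),len(pts)
for n,im in(("top",t),("side",b)):print(n,"L",edge(n,im,(.67,.116),.144),"R",edge(n,im,(.65,-.112),.144))
E
```

```text
clock: 33.1
tool_pos: [0.3672, 0.5525, 0.2238]
tool_rot: [0.726, 0.688, 0.0, 0.0]
ft_force: [0.2, 0.2, 1.2]
opening: 0.703
start ([254, 134, 22, 12, 234], array([264.51, 139.32])) s10 ([270, 134, 6, 11, 59], array([272.64, 138.98])) now ([253, 131, 23, 13, 239], array([264.08, 136.95]))
0.136 [263.10890519 139.0992108 ]
0.146 [262.84380494 136.92885672]
side [237, 168, 23, 18, 333] [248.15 176.3 ] [[0.6718, 0.1051], [0.6687, 0.1166], [0.6655, 0.1282]]
top [336, 95, 31, 23, 674] [350.63 105.82] [[0.673, 0.1128], [0.6703, 0.1133], [0.6677, 0.1138]]
top L (array([0.6697, 0.1153, 0.064 ]), 124) R (array([ 0.6494, -0.1128,  0.0647]), 116)
side L (array([0.6715, 0.1178, 0.0671]), 103) R (array([ 0.652 , -0.1147,  0.0685]), 81)
```

```bash
python3 -c "
from bench import r
print(r.job_done())"
```

```text
the job is handed in; nothing more can be done
None
```

I slid the spare plate to the slab's front edge, where its end overhung about 31 mm. I gripped it there, carried it over, lowered it onto the bare left pan and released it. The job was handed in at about 33 s.

**What the last checks showed:**
- **Position:** the plate lies flat on the left pan, about 2–3 mm from the pan centre by both fixed cameras.
- **Level:** the right pan rose about 11 mm (2.4 px) from its low stop, and the left plate's height fits about 0.146 m. Both agree with a level beam within about 2 mm.
- **Other items:** I did not touch the set plate or the jar. In the final top picture both stand as before, and the arm is well clear.

**What disagreed with the brief:**
- **Finger length:** the fingertips end about 34 mm short of the reported tool point, not at it. I found this at first contact and corrected for it.
- **Press force:** while finding contact the press on the plate briefly reached about 18 N. The drag itself ran at about 7–8 N, above the suggested 3 N, with almost no slip.
- **Release height:** the fingertips rested on the pan at release, so by my estimate the plate settled the last 2–3 mm on its own.

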